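Stand up the fallen descaler bottle and take off its push-and-turn cap

ROBOT

A 6-joint arm with a two-finger parallel gripper is mounted at the origin on a cart in front of the work surface, level with it; the furniture and walls round the work are solid. World frame = base frame: x ahead of the robot, y to its left, z up, the work surface at z = 0. Lengths are in m, angles in rad, forces in N, time in s.
With the tool pointing down it reaches from about 0.3 to 0.75 m from the base axis. Payload 8.5 kg.
Tool frame: the origin (TCP) lies midway between the tips of the shut fingers; the grasp point (between the pads) lies 19 mm behind it; z points along the fingers, y is the line along which they close (so a half turn about z gives the same grasp; the last joint's range is limited). The gripper opens to 85 mm and grips with 20 to 120 N. Pads are 22 mm wide; open, the fingers measure 114 mm over their backs; the gripper's body (76 mm by 85 mm) begins 54 mm behind the grasp point. The pads swing forward as they close: fully open they stand 13 mm farther back than shut.
Start: joints at [1.069, 0.381, 1.297, -0, 1.464, -0.215], TCP at [0.156, 0.528, 0.231] pointing down, gripper open.
Joint ranges: [-3.11, 3.11], [-0.89, 2.33], [0.22, 2.48], [-1.42, 4.56], [0.17, 2.85], [-2.88, 2.88]. Speed limits (rad/s): [2.39, 2.39, 3.14, 3.14, 3.14, 3.14].

INTERFACE

Orientations are given as a rotation vector (axis times angle).
In Python, from cell import * gives the robot as it stands.
- The arm moves only by the tool carry_out, never from a script. Its argument "rows" is a list of rows, each a list of 4 numbers: the shift along the world's x, y, z in mm, then the turn about the world's z in degrees. In form: [[dx, dy, dz, yaw], ...]. A call has 1 to 20 rows; each row is the pose to reach, as a shift and turn from the pose commanded when the call began; what a row does not reach only later rows make up. A row lasts 1/12 s, in which the tool goes at most 41.7 mm and 7.16 degrees, less where a joint would pass 70% of its speed; a pose out of reach is approached as far as the arm can. A call with a gripper value outside its range is refused whole. "grip" is the finger opening in mm, from 0 to 85.4, set as the call begins (left out, the last holds). The fingers move at their own pace and stop on an object; the grip force is fixed at half the most. Time passes only in rows, so rows that repeat a pose let the fingers close. It gives the time, the measured TCP pose, the force, the opening and the grip force at its end, in the units of the state.
- read_state(): the state, without advancing time (a new reading comes with each control period).
- grab_frame(name): name is "scene" or "top" or "wrist"; returns the picture (420x560x3 uint8, blue, green, red); there is no depth.
- calibration(name): a dict with "intrinsics" (3x3 intrinsics, pixels), "k1" (the pictures are not rectified: a ray, as slopes to the right and down, at radius r is drawn at 1 + k1 r^2 times it, then the intrinsics apply), "cam_to_world" (4x4, takes a point from camera to world coordinates); the wrist camera has in their place "tool_from_camera" (4x4, takes a point from camera to tool coordinates, whose origin is the TCP and whose axes are the flange's). Camera axes: x right, y down, z forward; pixel columns grow to the right and rows downward; lengths in m; the calibration is good to about 2 mm. A picture is of the moment at which its call begins: read the wrist's pose just before it. calibration takes no time and is no camera call.
- close_job(): hands the job in; it is judged then, once.
The state is a dict: "clock": time; "qpos": joint angles; "qvel": joint speeds; "joint_efforts": joint torques, N m; "eef_pos": TCP position; "orientation": TCP orientation; "contact_force": force on the tool from outside, world axes, zero at the start; "torque": the same for the moment, N m; "width": finger opening in m; "finger_force": force on a finger pad.
Only numpy, scipy, OpenCV 4.12 (cv2) and the standard library are available. Lean on these libraries where they do the work, as an engineer would, in place of code of your own. Each camera call takes 0.05 s, during which the arm holds its last target. There are 200 camera calls.

TASK

The square white descaler bottle with the red safety cap has toppled over on the worktop. First stand it upright on the worktop with its cap still locked on, then press the cap straight down, keep it pressed while turning it anticlockwise (seen from above) until it is free, and lift it off. Finish while still holding the cap in the gripper, a few centimetres straight above the open bottle, which must be standing upright by itself and untouched; do not disturb the mug, the two jars or the spoon.

Things in the scene. Friction and masses are not known exactly. Their poses are not given: they have to be found in the camera images.
- bottle_centre (a point): Centre of the bottle's square body, on its axis, 55 mm above its underside. White bottle, teal labels: body 62 x 62 x 110 mm, shoulder narrowing to the neck, 158 mm tall with cap, 0.36 to 0.59 kg. Starts lying on a flat side (axis 31 mm above the worktop), cap pointing roughly away from the robot. z axis: along the bottle from base to cap; x, y: square to its flat sides.
- bottle_base (a point): Centre of the bottle's square underside, 55 mm below the body's centre along the bottle's axis; same axes. The bottle stands freely on the worktop: only friction, helped by the push on the cap, keeps it from turning along with the cap.
- cap_centre (a point): Centre of the red ribbed cap (two white curved arrows on top): 50 mm diameter, 24 mm tall, 30 g; this point is half-way up on its axis, 12 mm below its top. z axis: out of the bottle along its axis; x, y as the bottle's while locked. Locked, it lies 146 mm from the bottle's underside (91 mm from the body's centre) and neither turns nor lifts off.
- cap_top (a point): Centre of the cap's flat top, on its axis; same axes as the cap. To unlock: a spring holds the cap up and yields from about 4 N; push it down more than 3.5 mm (about 7 N; rigid stop at 7 mm, about 9 N). Kept pressed, it turns anticlockwise seen from above; keep it pressed for the first 50 degrees. From 48 to 78 degrees (stop) it is free to lift straight up; 20 mm of lift clears the neck.
- mug_centre (a point): Bystander: green and white mug, 78 x 109 x 101 mm, its centre half-way up. Leave alone.
- spice_jar_centre (a point): Bystander: spice jar with a red lid, 45 mm diameter, 108 mm tall, its centre half-way up. Leave alone.
- small_jar_centre (a point): Bystander: small glass jar with a grey lid, 60 mm diameter, 75 mm tall, its centre half-way up. Leave alone.
- spoon_centre (a point): Bystander: metal teaspoon lying flat, 132 x 26 x 9 mm, its centre. Leave alone.
There are look-alikes about, which are no part of the job. Leave any orange look-alike of the part that bears bottle_centre alone.

How it is judged:
By the outcome, as a careful person would: the job done as asked, in the order asked, and still so for the second after the job is handed in, while the arm keeps its last pose, push and grip.
It also fails if it takes over 48 s, if anything falls off the work surface, if the arm or the gripper's body presses on something with over 40 N, if the wrist force passes 120 N, or if a joint passes its speed limit or range.

## Working session

There is one attempt and no reset: what is moved stays moved. The work goes in short steps, Python scripts to look and compute and a tool call to move; the robot and the scene stay as the last step left them, time stands still between calls to the robot, and variables do not carry over. Pictures are saved under pics/ and viewed, at most 10 in all, crops included, and the job is handed in when it is done.

Besides the shell and the picture viewer there is one more tool, called after "Emit:" in YAML: its name, and indented under it one key for each argument. carry_out: Moves the arm, as the interface text tells. Its arguments: {"type":"object","properties":{"rows":{"type":"array"},"grip":{"type":"number"}},"required":["rows"]}

```bash
mkdir -p pics; ls
python3 - <<'E'
from cell import *
import cv2
s=read_state();print(s)
for n in("scene","top"):
    cv2.imwrite(f"pics/{n}0.png",grab_frame(n))
    print(calibration(n))
print(calibration("wrist"))
E
```

```text
pics
{'clock': 0.0, 'qpos': array([ 1.06868733e+00,  3.81222945e-01,  1.29827353e+00,  8.23959090e-06,
        1.46360289e+00, -2.15269980e-01]), 'qvel': array([-1.03586672e-03,  1.26075411e-03, -9.71552098e-04, -5.30712562e-05,
       -2.63251692e-04,  6.06496392e-04]), 'joint_efforts': array([-3.43261336e-04, -4.48450506e+01, -2.31280571e+01, -1.72468831e-04,
        4.66747064e-03, -5.99046103e-06]), 'eef_pos': array([0.15544545, 0.52726757, 0.23069301]), 'orientation': array([-4.48947206e-01, -3.10880599e+00,  2.21122421e-03]), 'contact_force': array([-0.57839515,  0.36814048,  0.29173954]), 'torque': array([-0.06704354,  0.02878412,  0.03071486]), 'finger_force': 0.0, 'width': 0.0856302829170486}
{'intrinsics': array([[476.66384385,   0.        , 283.78994513],
       [  0.        , 476.66384385, 206.99516994],
       [  0.        ,   0.        ,   1.        ]]), 'k1': -0.1167312527101577, 'cam_to_world': array([[ 0.56248272, -0.53949842,  0.62654181, -0.37801205],
       [-0.826723  , -0.3560537 ,  0.43560859, -0.69552361],
       [-0.01192762, -0.76299883, -0.64628981,  1.0140
[... 389 characters left out ...]
9, -0.07588797],
       [-0.02553025, -0.1899008 , -0.98147129,  1.32821901],
       [ 0.        ,  0.        ,  0.        ,  1.        ]])}
{'intrinsics': array([[368.95894691,   0.        , 277.93550807],
       [  0.        , 368.95894691, 209.06546353],
       [  0.        ,   0.        ,   1.        ]]), 'k1': -0.09401531209965813, 'tool_from_camera': array([[-4.50376233e-04, -9.60932454e-01, -2.76782616e-01,
         6.97443510e-02],
       [ 9.99999416e-01, -1.60930856e-04, -1.06846410e-03,
        -5.31786767e-04],
       [ 9.82178963e-04, -2.76782936e-01,  9.60931965e-01,
        -1.43679352e-01],
       [ 0.00000000e+00,  0.00000000e+00,  0.00000000e+00,
         1.00000000e+00]])}
```

View pics/scene0.png

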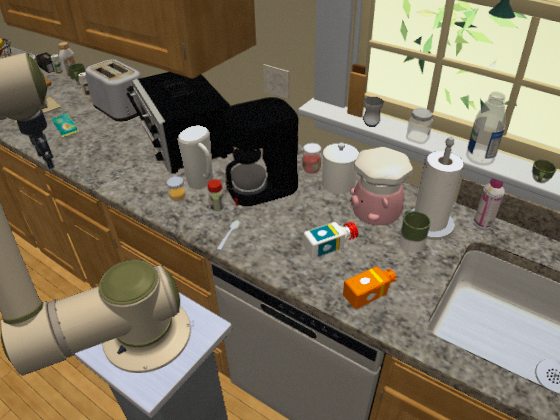

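View pics/top0.png

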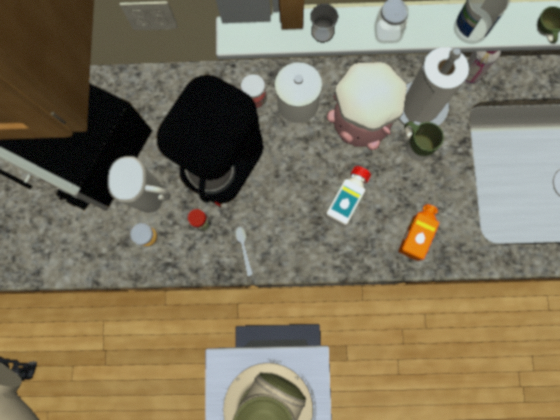

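The scene view shows the white bottle lying at about (330,237) with its red cap at (351,230). The top view shows it at (348,200) with the cap at (361,174). The orange look-alike is well to its right. Next I'll enlarge crops of both.

```bash
cat > h.py <<'E'
import numpy as np,cv2
from cell import *
def ray(name,uv,T=None):
    c=calibration(name);K=c["intrinsics"]
    T=c["cam_to_world"] if T is None else T
    p=cv2.undistortPoints(np.array([[uv]],float),K,np.array([c["k1"],0,0,0]))[0,0] if False else None
    d=np.array([(uv[0]-K[0,2])/K[0,0],(uv[1]-K[1,2])/K[1,1]]);s=d.copy()
    for _ in range(20): s=d/(1+c["k1"]*(s@s))
    v=T[:3,:3]@np.r_[s,1]
    return T[:3,3],v
def onz(name,uv,z,T=None):
    o,v=ray(name,uv,T);return o+v*(z-o[2])/v[2]
E
python3 - <<'E'
import cv2,numpy as np
a=cv2.imread("pics/scene0.png")[205:265,290:370];b=cv2.imread("pics/top0.png")[155:230,310:390]
a=cv2.resize(a,None,fx=5,fy=5,interpolation=2);b=cv2.resize(b,None,fx=5,fy=5,interpolation=2)
o=np.zeros((375,800,3),np.uint8);o[:300,:400]=a;o[:,400:]=b
cv2.imwrite("pics/crop0.png",o)
E
```

```text
(no output)
```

View pics/crop0.png

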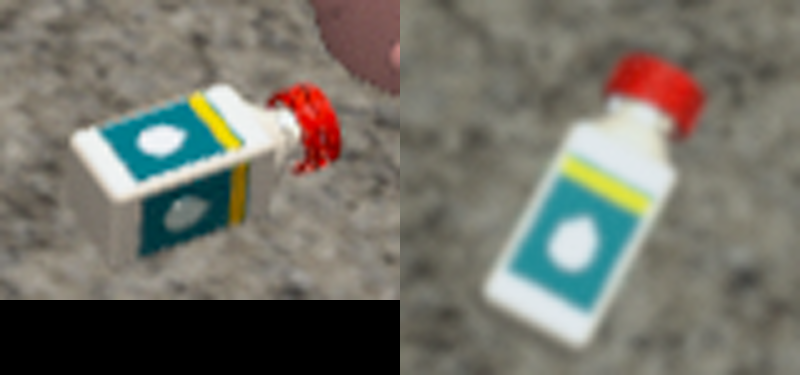

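Run:
```python
from h import *
P=[onz("top",p,.062) for p in [(327,213.4),(347,224.6),(344.6,180),(365,191)]]
for p in P: print(p)
b=(P[0]+P[1])/2;s=(P[2]+P[3])/2;d=(s-b);print(np.linalg.norm(d),np.linalg.norm(P[0]-P[1]));d/=np.linalg.norm(d);print("yaw",np.degrees(np.arctan2(d[1],d[0])))
w=P[1]-P[0];print("yaw2",np.degrees(np.arctan2(w[1],w[0]))+90)
S=[onz("scene",(290+u/5,205+v/5),.062) for u,v in [(72,138),(115,198),(275,143),(222,85)]]
for p in S: print("s",p)
m=(b+s)/2;print("cap",m+d*.091,"top cap px@31",onz("top",(361.6,174),.035))
from scipy.spatial.transform import Rotation as R
st=read_state();print(R.from_rotvec(st["orientation"]).as_matrix())
for n,uv in dict(spoon=(244,250),pig=(362,135),cup=(425,140)).items(): print(n,onz("top",uv,.01))
```

```text
[ 0.48671767 -0.16549525  0.062     ]
[ 0.45618676 -0.21555231  0.062     ]
[ 0.57391205 -0.21488285  0.062     ]
[ 0.54305675 -0.26636526  0.062     ]
0.10042229899892585 0.05863314678492351
yaw -29.926978775479355
yaw2 -31.379942342284835
s [ 0.48276996 -0.16856498  0.062     ]
s [ 0.45444142 -0.2152982   0.062     ]
s [ 0.54404284 -0.26909733  0.062     ]
s [ 0.57081834 -0.21854388  0.062     ]
cap [ 0.59383454 -0.26097344  0.062     ] top cap px@31 [ 0.59561103 -0.2639106   0.035     ]
[[-9.59139342e-01  2.82933425e-01 -6.32847231e-04]
 [ 2.82933984e-01  9.59138730e-01 -1.12164227e-03]
 [ 2.89638201e-04 -1.25486522e-03 -9.99999171e-01]]
spoon [0.40293418 0.05489727 0.01      ]
pig [ 0.71299624 -0.27461789  0.01      ]
cup [ 0.69344395 -0.44693388  0.01      ]
```

Emit:
carry_out:
  rows:
    - [245,-627,20,-14]
    - [245,-627,20,-14]
    - [245,-627,20,-14]
    - [245,-627,20,-14]
    - [245,-627,20,-14]
    - [245,-627,20,-14]
    - [245,-627,20,-14]
    - [245,-627,20,-14]
    - [245,-627,20,-14]
    - [245,-627,20,-14]
    - [245,-627,20,-14]
    - [245,-627,20,-14]
    - [245,-627,20,-14]
    - [245,-627,20,-14]
    - [245,-627,20,-14]
    - [245,-627,20,-14]
    - [245,-627,20,-14]
    - [245,-627,20,-14]
    - [245,-627,20,-14]
  grip: 85

```text
clock: 1.68
eef_pos: [0.4001, -0.0991, 0.2509]
orientation: [-0.825, -3.03, -0.001]
contact_force: [0.3, 0.0, -0.8]
width: 0.0849
finger_force: 0.0
```

Emit:
carry_out:
  rows:
    - [194,-163,-50,0]
    - [194,-163,-50,0]
    - [194,-163,-50,0]
    - [194,-163,-50,0]
    - [194,-163,-50,0]
    - [194,-163,-50,0]
    - [194,-163,-50,0]
    - [194,-163,-50,0]
    - [194,-163,-50,0]

```text
clock: 2.43
eef_pos: [0.5943, -0.2606, 0.2014]
orientation: [-0.822, -3.031, -0.001]
contact_force: [0.0, 0.9, 1.0]
width: 0.085
finger_force: 0.0
```

```bash
cat >> h.py <<'E'
from scipy.spatial.transform import Rotation as R
def wristT():
    s=read_state();T=np.eye(4);T[:3,:3]=R.from_rotvec(s["orientation"]).as_matrix();T[:3,3]=s["eef_pos"]
    return T@calibration("wrist")["tool_from_camera"]
E
python3 - <<'E'
from h import *
T=wristT();np.save("T1.npy",T);cv2.imwrite("pics/w1.png",grab_frame("wrist"))
s=read_state();print(s["eef_pos"],s["qpos"],s["contact_force"])
E
```

```text
[ 0.59408729 -0.26046586  0.20214154] [-5.95406766e-01  5.76646630e-01  1.04502784e+00  1.79728227e-04
  1.51993838e+00 -1.63674976e+00] [ 0.07883015  0.88972071 -0.67720761]
```

View pics/w1.png

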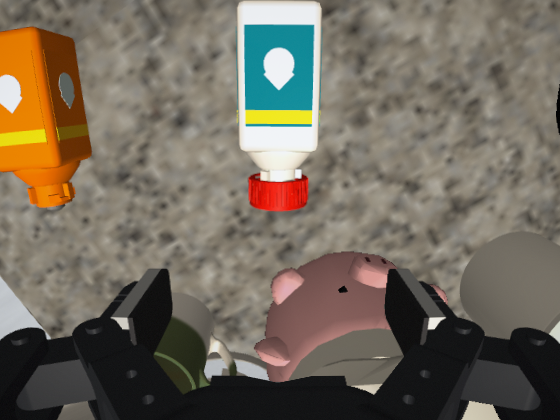

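Wrist view: the bottle axis runs vertically at about column 279, with the cap spanning columns 248–308 and rows 172–210. The pig jar and the mug are behind it.

Run:
```python
from h import *
T=np.load("T1.npy")
for n,uv,z in [("capL",(248,190),.031),("capR",(308,190),.031),("capTop bottom edge",(278,210),.045),("neck edge",(278,176),.056),("shL",(240,148),.062),("shR",(318,148),.062),("bL",(238,2),.062),("bR",(321,2),.062),("pig",(345,252),.09)]:
    print(n,(onz("wrist",uv,z,T)*1000).round(1))
a=(onz("wrist",(240,148),.062,T)+onz("wrist",(318,148),.062,T))/2;b=(onz("wrist",(238,2),.062,T)+onz("wrist",(321,2),.062,T))/2
d=a-b;L=np.linalg.norm(d);d/=L;print(L,np.degrees(np.arctan2(d[1],d[0])),a,a+d*.036,b-d*0)
print(T[:3,2])
```

```text
capL [ 583.7 -285.4   31. ]
capR [ 610.2 -240.2   31. ]
capTop bottom edge [ 609.1 -270.    45. ]
neck edge [ 582.1 -254.1   56. ]
shL [ 547.6 -267.6   62. ]
shR [ 577.7 -216.1   62. ]
bL [ 458.4 -214.4   62. ]
bR [ 488.  -163.7   62. ]
pig [ 651.4 -236.6   90. ]
0.10386019174741429 -30.525404624695867 [ 0.56266451 -0.24183846  0.062     ] [ 0.59367505 -0.2601236   0.062     ] [ 0.47319892 -0.18908576  0.062     ]
[ 0.23768493 -0.14029975 -0.96115652]
```

Run:
```python
from h import *
T=np.load("T1.npy")
a=cv2.imread("pics/scene0.png")[140:250,320:420];b=cv2.imread("pics/top0.png")[70:160,310:410]
o=np.zeros((440,800,3),np.uint8);o[:,:400]=cv2.resize(a,(400,440),interpolation=2);o[:360,400:]=cv2.resize(b,(400,360),interpolation=2)
cv2.imwrite("pics/pig.png",o)
for z in (.02,.05,.08,.11): print(z,onz("wrist",(345,252),z,T).round(3),onz("top",(365,143),z).round(3))
```

```text
0.02 [ 0.684 -0.24   0.02 ] [ 0.686 -0.28   0.02 ]
0.05 [ 0.67  -0.238  0.05 ] [ 0.677 -0.275  0.05 ]
0.08 [ 0.656 -0.237  0.08 ] [ 0.667 -0.271  0.08 ]
0.11 [ 0.642 -0.236  0.11 ] [ 0.658 -0.266  0.11 ]
```

View pics/pig.png

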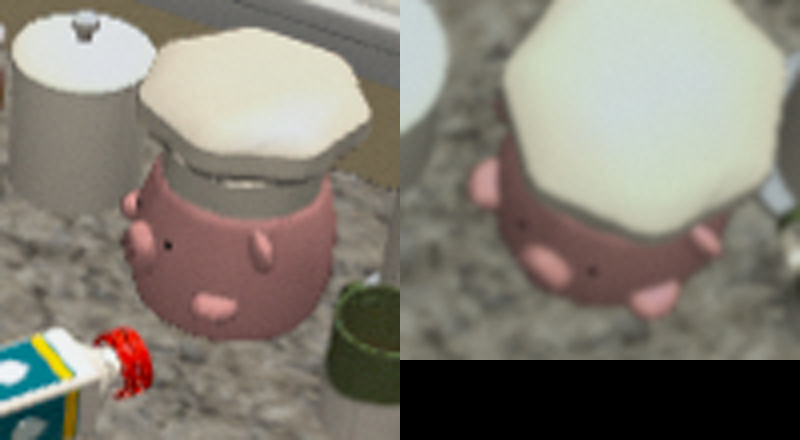

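The pig jar is close to where the gripper body would be at the cap. I'll first carry the bottle a little away, gripping it across its body.

Emit:
carry_out:
  rows:
    - [-38,23,-10,0]
    - [-76,46,-40,0]
    - [-76,46,-80,0]
    - [-76,46,-110,0]
    - [-76,46,-135,0]
    - [-76,46,-155,0]
    - [-76,46,-170,0]
    - [-76,46,-180,0]
    - [-76,46,-186,0]
    - [-76,46,-186,0]
    - [-76,46,-186,0]

```text
clock: 3.4
eef_pos: [0.5188, -0.2163, 0.0164]
orientation: [0.824, 3.03, -0.001]
contact_force: [0.6, -0.2, -0.0]
width: 0.0849
finger_force: 0.0
```

Emit:
carry_out:
  rows:
    - [0,0,0,0]
    - [0,0,0,0]
    - [0,0,0,0]
    - [0,0,0,0]
    - [0,0,0,0]
    - [0,0,0,0]
    - [0,0,0,0]
    - [0,0,0,0]
    - [0,0,0,0]
    - [0,0,0,0]
  grip: 40

```text
clock: 4.23
eef_pos: [0.519, -0.2167, 0.0165]
orientation: [0.824, 3.03, -0.001]
contact_force: [-1.8, 0.8, 5.7]
width: 0.0616
finger_force: 66.8
```

Emit:
carry_out:
  rows:
    - [0,0,8,0]
    - [0,0,15,0]
    - [-6,12,15,0]
    - [-14,28,15,0]
    - [-22,44,15,0]
    - [-30,60,15,0]
    - [-30,60,15,0]
    - [-30,60,15,0]
    - [-30,60,15,0]

```text
clock: 4.98
eef_pos: [0.4891, -0.157, 0.0308]
orientation: [0.824, 3.03, -0.001]
contact_force: [0.5, -0.5, -4.6]
width: 0.0616
finger_force: 66.6
```

Emit:
carry_out:
  rows:
    - [0,0,-7,0]
    - [0,0,-12,0]
    - [0,0,-14,0]
    - [0,0,-15,0]
    - [0,0,-15,0]

```text
clock: 5.4
eef_pos: [0.4886, -0.1569, 0.0164]
orientation: [0.825, 3.031, -0.001]
contact_force: [-7.0, 1.1, 15.7]
width: 0.0614
finger_force: 68.6
```

Emit:
carry_out:
  rows:
    - [0,0,0,0]
    - [0,0,0,0]
    - [0,0,0,0]
    - [0,0,0,0]
    - [0,0,0,0]
    - [0,0,0,0]
    - [0,0,30,0]
    - [0,0,60,0]
    - [10,-6,95,0]
    - [40,-24,120,0]
    - [73,-43,150,0]
    - [73,-43,150,0]
    - [73,-43,150,0]
  grip: 85

```text
clock: 6.48
eef_pos: [0.5634, -0.2008, 0.1668]
orientation: [0.824, 3.027, -0.002]
contact_force: [-0.8, 0.5, -0.5]
width: 0.0849
finger_force: 0.0
```

Run:
```python
from h import *
T=wristT();np.save("T2.npy",T);cv2.imwrite("pics/w2.png",grab_frame("wrist"))
s=read_state();print(s["eef_pos"],s["qpos"],s["contact_force"])
```

```text
[ 0.5617099  -0.19960559  0.16509747] [-5.39846989e-01  5.13030510e-01  1.27272221e+00  9.55301004e-06
  1.35564450e+00 -1.57945895e+00] [-0.54240396  0.14656188 -0.87331109]
```

View pics/w2.png

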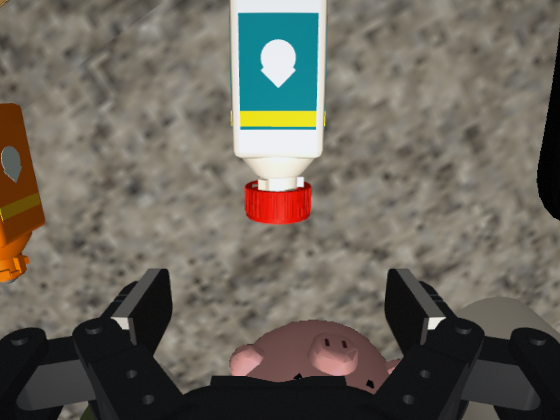

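Wrist view: the cap spans columns 245–312 and rows 180–222, and the pig is now well clear.

Run:
```python
from h import *
T=np.load("T2.npy")
L=onz("wrist",(245,200),.031,T);Rr=onz("wrist",(312,200),.031,T);print(L,Rr,(L+Rr)/2)
a=(onz("wrist",(233,155),.062,T)+onz("wrist",(325,155),.062,T))/2;b=(onz("wrist",(231,2),.062,T)+onz("wrist",(327,2),.062,T))/2
d=a-b;d/=np.linalg.norm(d);print(np.degrees(np.arctan2(d[1],d[0])),a+d*.036)
# predicted cap silhouette for axis centre guess
c=calibration("wrist");K=c["intrinsics"]
D=np.array([.8616,-.5075,0])
def proj(P):
    q=np.linalg.inv(T)@np.r_[P,1];s=q[:2]/q[2];s=s*(1+c["k1"]*(s@s));return K[:2,:2]@s+K[:2,2]
for C in [np.array([.564,-.202,.031]),np.array([.561,-.2,.031])]:
    n=np.cross(D,[0,0,1]);th=np.linspace(0,6.28,60)
    pts=np.array([proj(C+D*k+.025*(np.cos(t)*n+np.sin(t)*np.array([0,0,1]))) for k in(-.012,.012) for t in th])
    print(pts.min(0),pts.max(0))
```

```text
[ 0.55350171 -0.22572544  0.031     ] [ 0.58010925 -0.1804761   0.031     ] [ 0.56680548 -0.20310077  0.031     ]
-30.441333046259125 [ 0.56381033 -0.20094896  0.062     ]
[245.42146376 175.01759723] [310.36581385 220.91017932]
[245.57526537 170.77315652] [310.73927649 216.171065  ]
```

Emit:
carry_out:
  rows:
    - [5,-3,-35,0]
    - [5,-3,-70,0]
    - [5,-3,-100,0]
    - [5,-3,-125,0]
    - [5,-3,-140,0]
    - [5,-3,-148,0]
    - [5,-3,-151,0]
    - [5,-3,-151,0]

```text
clock: 7.2
eef_pos: [0.5659, -0.202, 0.0139]
orientation: [-0.824, -3.03, -0.001]
contact_force: [-0.2, -0.6, 0.5]
width: 0.0851
finger_force: 0.0
```

Emit:
carry_out:
  rows:
    - [0,0,0,0]
    - [0,0,0,0]
    - [0,0,0,0]
    - [0,0,0,0]
    - [0,0,0,0]
    - [0,0,0,0]
    - [0,0,0,0]
    - [0,0,0,0]
    - [0,0,0,0]
    - [0,0,0,0]
  grip: 40

```text
clock: 8.03
eef_pos: [0.5669, -0.2027, 0.0145]
orientation: [0.824, 3.031, -0.0]
contact_force: [0.9, 0.5, 4.7]
width: 0.0487
finger_force: 63.0
```

Emit:
carry_out:
  rows:
    - [-2,1,7,0]
    - [-4,2,14,0]
    - [-5,3,20,0]
    - [-9,5,32,0]
    - [-14,8,44,0]
    - [-20,12,55,0]
    - [-27,16,65,0]
    - [-27,16,65,0]
    - [-27,16,65,0]

```text
clock: 8.78
eef_pos: [0.5394, -0.1863, 0.0802]
orientation: [0.824, 3.03, -0.001]
contact_force: [0.7, -0.0, -4.6]
width: 0.0485
finger_force: 62.6
```

Run:
```python
from h import *
cv2.imwrite("pics/s3.png",np.hstack([cv2.resize(grab_frame("scene")[170:280,270:410],(400,314),interpolation=2),cv2.resize(grab_frame("wrist"),(400,314))]))
s=read_state();print(s["eef_pos"],s["contact_force"],s["torque"],s["finger_force"])
```

```text
[ 0.53948209 -0.18647666  0.0790391 ] [ 0.19997381  0.20730892 -4.44260019] [-0.22124515 -0.31613746  0.01433108] 62.64505392406136
```

View pics/s3.png

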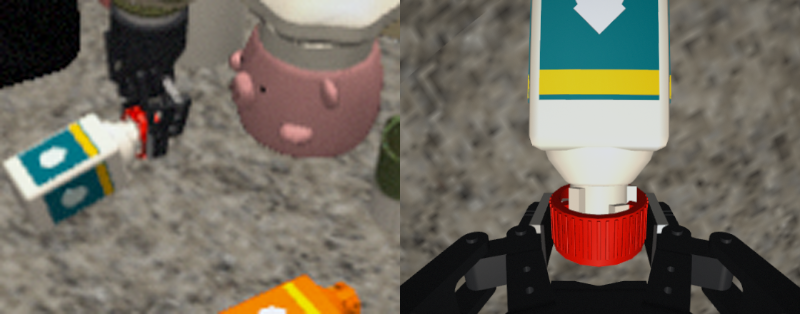

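The grip holds the bottle level, so it isn't pivoting. I'll lower it a bit and loosen gradually so it pivots in the pads.

Emit:
carry_out:
  rows:
    - [5,-3,-12,0]
    - [10,-6,-25,0]
    - [10,-6,-25,0]
    - [10,-6,-25,0]
    - [10,-6,-25,0]
  grip: 48

```text
clock: 9.3
eef_pos: [0.5494, -0.1923, 0.0536]
orientation: [-0.824, -3.03, -0.001]
contact_force: [-0.8, -0.4, -3.6]
width: 0.0487
finger_force: 62.8
```

Emit:
carry_out:
  rows:
    - [0,0,0,0]
    - [0,0,0,0]
    - [0,0,0,0]
  grip: 48.5

```text
clock: 9.55
eef_pos: [0.5496, -0.1924, 0.0546]
orientation: [0.824, 3.031, -0.0]
contact_force: [-0.6, 0.3, -4.0]
width: 0.0487
finger_force: 57.0
```

Emit:
carry_out:
  rows:
    - [0,0,0,0]
    - [0,0,0,0]
    - [0,0,0,0]
  grip: 48.9

```text
clock: 9.8
eef_pos: [0.5496, -0.1925, 0.0545]
orientation: [0.824, 3.031, -0.0]
contact_force: [-0.1, 0.6, -3.8]
width: 0.0488
finger_force: 41.2
```

Emit:
carry_out:
  rows:
    - [0,0,0,0]
    - [0,0,0,0]
    - [0,0,0,0]
  grip: 49.2

```text
clock: 10.05
eef_pos: [0.5496, -0.1925, 0.0544]
orientation: [0.825, 3.031, -0.0]
contact_force: [-0.6, 0.1, -4.0]
width: 0.0496
finger_force: 29.6
```

Emit:
carry_out:
  rows:
    - [0,0,0,0]
    - [0,0,0,0]
    - [0,0,0,0]
  grip: 49.4

```text
clock: 10.3
eef_pos: [0.5496, -0.1925, 0.0543]
orientation: [0.825, 3.031, 0.0]
contact_force: [-0.5, 0.4, -3.5]
width: 0.049
finger_force: 21.9
```

Run:
```python
from h import *
s=read_state();print(s["eef_pos"],s["contact_force"],s["torque"],s["finger_force"],s["width"])
cv2.imwrite("pics/s4.png",np.hstack([cv2.resize(grab_frame("scene")[170:280,270:410],(400,314),interpolation=2),cv2.resize(grab_frame("wrist"),(400,314))]))
```

```text
[ 0.54959561 -0.19247973  0.05433831] [-0.47539415  0.36791105 -3.48186157] [ 0.00620689 -0.1586291  -0.03076715] 21.89667963597458 0.04902782521100766
```

View pics/s4.png

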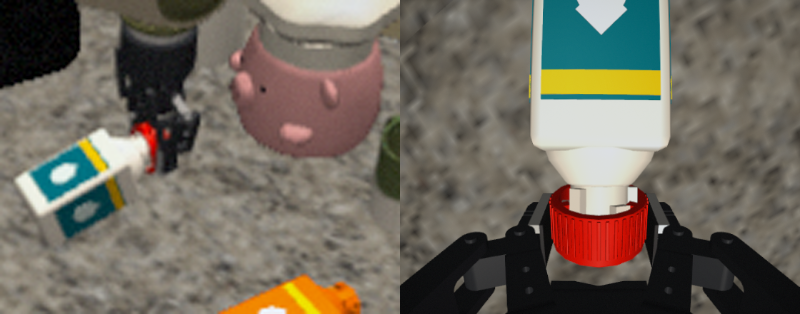

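Still nearly level in both views (cap at about (600,225) in the wrist half). I'll loosen further.

Emit:
carry_out:
  rows:
    - [0,0,0,0]
    - [0,0,0,0]
    - [0,0,0,0]
  grip: 49.6

```text
clock: 10.65
eef_pos: [0.5496, -0.1925, 0.0543]
orientation: [0.825, 3.031, -0.0]
contact_force: [-0.2, 0.2, -3.4]
width: 0.0497
finger_force: 14.4
```

```bash
cat >> h.py <<'E'
def st():
    s=read_state();print(s["clock"],s["eef_pos"].round(4),s["contact_force"].round(1),s["torque"].round(2),s["finger_force"],s["width"])
    # row extents of yellow band in wrist view (moves as bottle tips)
    f=grab_frame("wrist").astype(int);m=(f[...,0]<80)&(f[...,1]>150)&(f[...,2]>170);m[:,:150]=0;m[:,420:]=0
    r=np.where(m.sum(1)>40)[0];print("yellow rows",r.min() if len(r) else None,r.max() if len(r) else None)
    w=(f.min(2)>170);print("red rows",np.where(((f[...,2]>130)&(f[...,1]<70)&(f[...,0]<70)).sum(1)>30)[0][[0,-1]])
E
python3 -c "
from h import *
st()"
```

```text
10.65 [ 0.5496 -0.1925  0.0543] [-0.2  0.2 -3.4] [ 0.01 -0.05 -0.02] 14.366319838736672 0.049726456831254824
yellow rows 93 125
red rows [283 355]
```

Emit:
carry_out:
  rows:
    - [0,0,0,0]
    - [0,0,0,0]
    - [0,0,0,0]
  grip: 49.8

```text
clock: 10.95
eef_pos: [0.5496, -0.1926, 0.0544]
orientation: [0.825, 3.031, -0.0]
contact_force: [-0.2, -0.4, -1.9]
width: 0.0498
finger_force: 7.0
```

```bash
python3 -c "
from h import *
st()
cv2.imwrite('pics/s5.png',np.hstack([cv2.resize(grab_frame('scene')[180:260,270:372],(400,314),interpolation=2),cv2.resize(grab_frame('wrist'),(400,314))]))"
```

```text
10.95 [ 0.5496 -0.1926  0.0544] [-0.2 -0.4 -1.9] [ 0.01 -0.16 -0.04] 7.004990399318558 0.049827272353592085
yellow rows 93 125
red rows [282 354]
```

View pics/s5.png

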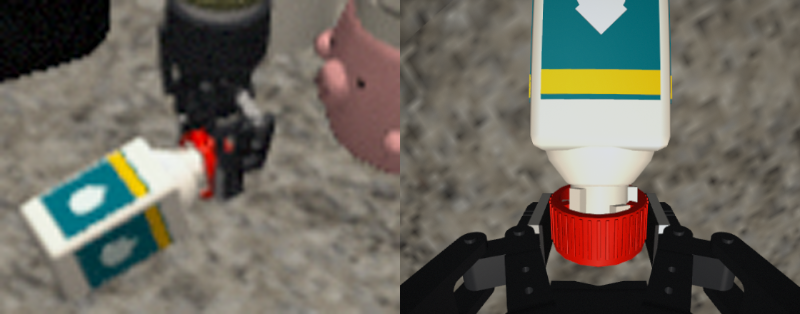

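The base edge now rests on the worktop, with the bottle tilted about 16° and only a light grip. I'll continue along the arc.

Emit:
carry_out:
  rows:
    - [-4,2,8,0]
    - [-9,5,16,0]
    - [-15,9,25,0]
    - [-22,13,34,0]
    - [-30,18,43,0]
    - [-39,23,51,0]
    - [-49,29,58,0]
    - [-49,29,58,0]
    - [-49,29,58,0]
  grip: 49.6

```text
clock: 11.85
eef_pos: [0.5006, -0.1634, 0.1133]
orientation: [0.824, 3.03, -0.001]
contact_force: [1.0, -1.8, 0.2]
width: 0.0498
finger_force: 9.5
```

```bash
python3 -c "
from h import *
st()
cv2.imwrite('pics/s6.png',np.hstack([cv2.resize(grab_frame('scene')[160:260,250:378],(400,314),interpolation=2),cv2.resize(grab_frame('wrist'),(400,314))]))"
```

```text
11.85 [ 0.5006 -0.1634  0.1133] [ 1.  -1.8  0.2] [-0.05 -0.22  0.07] 9.472494562287466 0.04975109479133055
yellow rows 124 124
red rows [247 321]
```

View pics/s6.png

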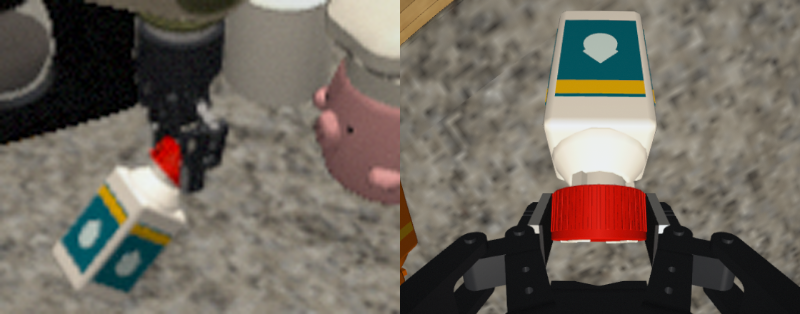

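Emit:
carry_out:
  rows:
    - [-6,4,4,0]
    - [-13,8,8,0]
    - [-20,12,11,0]
    - [-27,16,14,0]
    - [-34,20,16,0]
    - [-41,24,18,0]
    - [-49,29,19,0]
    - [-56,33,20,0]
    - [-64,38,20,0]
    - [-71,42,20,0]
    - [-78,46,19,0]
    - [-84,50,18,0]
    - [-90,53,17,0]
    - [-90,53,17,0]
    - [-90,53,17,0]

```text
clock: 13.25
eef_pos: [0.4109, -0.1106, 0.1297]
orientation: [0.824, 3.03, -0.001]
contact_force: [2.1, 0.6, 2.4]
width: 0.0496
finger_force: 9.6
```

```bash
cat >> h.py <<'E'
def blob(name,kind="red",box=None):
    f=cv2.GaussianBlur(grab_frame(name),(3,3),0).astype(int)
    m={"red":(f[...,2]>110)&(f[...,1]<70)&(f[...,0]<80),"white":(f.min(2)>150)&(f.max(2)-f.min(2)<50)}[kind].astype(np.uint8)
    n,l,s,c=cv2.connectedComponentsWithStats(m)
    return [(s[i].tolist(),c[i].round(1).tolist()) for i in np.argsort(-s[1:,4])[:6]+1 if s[i,4]>25]
E
python3 -c "
from h import *
st()
for k in ('red','white'):
  print(k)
  for n in('wrist','scene','top'): print(n,blob(n,k))"
```

```text
13.25 [ 0.4109 -0.1106  0.1297] [2.1 0.6 2.4] [ 0.07 -0.37 -0.02] 9.575318739807699 0.049598201211569784
yellow rows None None
red rows [266 357]
red
wrist [([210, 225, 137, 134, 13494], [277.2, 292.3]), ([0, 314, 22, 20, 236], [7.6, 320.5])]
scene [([343, 283, 38, 25, 368], [358.9, 296.5]), ([264, 210, 10, 17, 119], [268.7, 217.7]), ([207, 180, 15, 9, 104], [213.8, 183.9]), ([383, 282, 6, 13, 45], [385.4, 288.2]), ([306, 165, 6, 7, 27], [308.6, 168.0])]
top [([188, 209, 17, 17, 228], [196.0, 217.3]), ([402, 240, 17, 20, 35], [408.1, 251.5])]
white
wrist [([215, 191, 130, 68, 5163], [279.5, 215.0]), ([411, 0, 118, 149, 3291], [477.6, 80.8]), ([223, 287, 43, 44, 250], [241.0, 310.2]), ([290, 306, 44, 41, 223], [315.4, 323.2]), ([432, 226, 13, 18, 155], [438.4, 234.5]), ([144, 247, 17, 15, 148], [153.2, 255.1])]
scene [([433, 283, 127, 110, 7475], [501.9, 334.1]), ([64, 282, 167, 130, 5854], [149.6, 351.5]), ([299, 98, 261, 97, 4719], [438.3, 146.2]), ([445, 3, 87, 72, 3145], [491.0, 42.4]), ([367, 48, 68, 69, 2899], [400.1, 79.2]), ([372, 0, 74, 55, 2631], [405.9, 22.9])]
top [([217, 0, 343, 89, 12235], [392.2, 33.2]), ([471, 127, 89, 116, 9409], [517.9, 182.9]), ([337, 63, 72, 64, 3370], [371.4, 93.5]), ([173, 324, 95, 75, 2465], [220.6, 360.5]), ([283, 347, 48, 73, 2325], [310.4, 376.6]), ([105, 282, 71, 57, 1614], [140.0, 309.1])]
```

```bash
cat >> h.py <<'E'
from scipy.optimize import least_squares
def predict(p,T,yaw):
    # p: base-centre offset s along d, lateral l (m) from TCP, tilt th (rad, + = cap toward +d); returns red bbox, body bbox
    c=calibration("wrist");K=c["intrinsics"];a=np.radians(yaw);D=np.array([np.cos(a),np.sin(a),0]);N=np.array([-D[1],D[0],0]);Z=np.array([0,0,1.])
    s,l,th=p
    ax=np.cos(th)*Z+np.sin(th)*D;e=np.cos(th)*D-np.sin(th)*Z
    tcp=read_state()["eef_pos"];O=np.array([tcp[0],tcp[1],0])+s*D+l*N+Z*.031*abs(np.sin(th))
    t=np.linspace(0,2*np.pi,73)
    cyl=[O+h*ax+.025*(np.cos(u)*e+np.sin(u)*N) for h in(.134,.158) for u in t]
    box=[O+h*ax+.031*(i*e+j*N) for h in(.0,.110) for i in(-1,1) for j in(-1,1)]
    def pr(Ps):
        q=(np.linalg.inv(T)@np.c_[Ps,np.ones(len(Ps))].T).T;S=q[:,:2]/q[:,2:3];S=S*(1+c["k1"]*(S**2).sum(1))[:,None];S=S@K[:2,:2]+K[:2,2]
        return np.r_[S.min(0),S.max(0)]
    return pr(cyl),pr(box)
E
python3 - <<'E'
from h import *
T=wristT();f=grab_frame("wrist");cv2.imwrite("pics/w7.png",f)
obs=np.array([210,225,347,359.])
r=lambda p: np.r_[predict(p,T,-30.5)[0]-obs]
o=least_squares(r,[0,0,0],x_scale=[.01,.01,.1]);print(o.x[:2]*1000,np.degrees(o.x[2]),o.fun)
print(predict(o.x,T,-30.5)); print(predict([0,0,0],T,-30.5))
g=f.astype(int)
print([ (r_,f[r_,278].tolist()) for r_ in range(150,262,6)])
E
```

```text
[-0.05399329 -0.24149274] 1.0107492887550534e-08 [-1.63574039 -5.12724906  2.08989755  6.24712193]
(array([208.36425961, 219.87275094, 349.08989755, 365.24712193]), array([210.63755156, 156.86573988, 346.78435282, 310.80288561]))
(array([209.05082787, 220.00319048, 349.75769747, 365.36372025]), array([211.17008   , 156.93746279, 347.30518322, 310.89211297]))
[(150, [121, 134, 141]), (156, [129, 143, 150]), (162, [69, 65, 28]), (168, [114, 120, 113]), (174, [61, 55, 6]), (180, [6, 95, 126]), (186, [111, 122, 129]), (192, [144, 158, 167]), (198, [130, 144, 152]), (204, [168, 185, 195]), (210, [173, 190, 201]), (216, [177, 195, 206]), (222, [181, 200, 211]), (228, [6, 13, 124]), (234, [8, 12, 125]), (240, [7, 13, 125]), (246, [9, 13, 125]), (252, [10, 14, 125]), (258, [7, 13, 141])]
```

Run:
```python
from h import *
f=cv2.imread("pics/w7.png");T=wristT()
print([(r,f[r,250].tolist()) for r in range(140,206,3)])
c=calibration("wrist");K=c["intrinsics"];a=np.radians(-30.5);D=np.array([np.cos(a),np.sin(a),0]);Z=np.array([0,0,1.])
tcp=read_state()["eef_pos"]
for th in np.radians([-6,-3,0,3,6]):
    ax=np.cos(th)*Z+np.sin(th)*D;e=np.cos(th)*D-np.sin(th)*Z
    C=np.r_[tcp[:2],.146]; rows=[]
    for h,x in[(-146,-31),(-131,-31),(-76,-31),(-66,-31),(-36,-31),(12,-25),(12,25)]:
        P=C+ax*h/1000+e*x/1000
        q=np.linalg.inv(T)@np.r_[P,1];s=q[:2]/q[2];s*=1+c["k1"]*s@s;rows.append(K[1,1]*s[1]+K[1,2])
    print(np.degrees(th).round(),np.round(rows))
```

```text
[(140, [120, 134, 142]), (143, [121, 135, 142]), (146, [122, 137, 144]), (149, [124, 138, 146]), (152, [121, 136, 145]), (155, [120, 135, 143]), (158, [117, 133, 142]), (161, [96, 104, 105]), (164, [60, 54, 3]), (167, [60, 53, 3]), (170, [61, 55, 6]), (173, [60, 54, 3]), (176, [61, 53, 5]), (179, [9, 96, 127]), (182, [110, 124, 66]), (185, [112, 123, 130]), (188, [110, 122, 129]), (191, [139, 153, 161]), (194, [195, 215, 224]), (197, [226, 235, 240]), (200, [238, 241, 243]), (203, [240, 240, 240])]
-6.0 [177. 179. 188. 190. 198. 236. 367.]
-3.0 [167. 169. 181. 184. 195. 239. 366.]
0.0 [157. 160. 175. 178. 191. 242. 365.]
3.0 [147. 151. 168. 172. 188. 245. 364.]
6.0 [137. 141. 162. 167. 185. 249. 363.]
```

The label rows match an upright bottle (tilt about 0°). I'll release, rise and check.

Emit:
carry_out:
  rows:
    - [0,0,0,0]
    - [0,0,0,0]
    - [0,0,0,0]
    - [0,0,0,0]
    - [0,0,0,0]
    - [0,0,0,0]
    - [0,0,0,0]
    - [0,0,20,0]
    - [0,0,50,0]
    - [0,0,70,0]
    - [0,0,80,0]
    - [0,0,80,0]
    - [0,0,80,0]
  grip: 85

```text
clock: 14.73
eef_pos: [0.4105, -0.1104, 0.2091]
orientation: [0.824, 3.031, -0.0]
contact_force: [-0.4, -0.6, -0.8]
width: 0.0848
finger_force: 0.0
```

```bash
cat > fit.py <<'E'
from h import *
T=wristT();print(blob("wrist","red")[:3]);
b=blob("wrist","red")[0][0];obs=np.array([b[0],b[1],b[0]+b[2],b[1]+b[3]],float)
o=least_squares(lambda p:predict([p[0],p[1],0],T,-30.5)[0]-obs,[0,0],x_scale=.01)
a=np.radians(-30.5);D=np.array([np.cos(a),np.sin(a)]);N=np.array([-D[1],D[0]])
print("axis offset from TCP world mm",(o.x[0]*D+o.x[1]*N)*1000,"resid",o.fun.round(1));st()
cv2.imwrite("pics/f.png",grab_frame("wrist"))
E
python3 fit.py
```

```text
[([235, 189, 90, 88, 5137], [277.7, 231.9]), ([0, 276, 60, 63, 634], [30.8, 298.1]), ([549, 165, 11, 3, 31], [554.3, 166.0])]
axis offset from TCP world mm [ 4.85123208 -2.1774216 ] resid [ 0.7 -2.4 -0.7  2.4]
14.8333 [ 0.4102 -0.1102  0.2083] [-0.2 -0.2  0.4] [ 0.04 -0.02  0.01] 0.0 0.08491535404605642
yellow rows None None
red rows [197 275]
```

Emit:
carry_out:
  rows:
    - [5,-2,0,-60]
    - [5,-2,0,-60]
    - [5,-2,0,-60]
    - [5,-2,0,-60]
    - [5,-2,0,-60]
    - [5,-2,0,-60]
    - [5,-2,0,-60]
    - [5,-2,0,-60]
    - [5,-2,0,-60]
    - [5,-2,0,-60]
    - [5,-2,0,-60]

```text
clock: 15.85
eef_pos: [0.4154, -0.1124, 0.2088]
orientation: [-2.227, -2.214, 0.0]
contact_force: [0.4, 0.0, -0.1]
width: 0.0847
finger_force: 0.0
```

```bash
sed -i 's/-30.5/-90.5/g' fit.py; python3 fit.py; python3 -c "
from h import *
print(read_state()['qpos'])"
```

```text
[([228, 184, 91, 88, 5588], [272.9, 227.0])]
axis offset from TCP world mm [-2.29872441 -1.1133843 ] resid [ 0.9 -2.5 -0.9  2.6]
15.95 [ 0.4155 -0.1124  0.209 ] [ 0.2 -1.3 -0. ] [-0.    0.01 -0.02] 0.0 0.0847965698064236
yellow rows None None
red rows [189 268]
[-5.40740845e-01  1.91616558e-01  1.64232344e+00 -1.87520553e-05
  1.30801864e+00 -5.34210206e-01]
```

Emit:
carry_out:
  rows:
    - [-2.5,1,-25,0]
    - [-2.5,1,-50,0]
    - [-2.5,1,-66,0]
    - [-2.5,1,-74,0]
    - [-2.5,1,-76,0]
    - [-2.5,1,-76,0]

```text
clock: 16.55
eef_pos: [0.4133, -0.1116, 0.1334]
orientation: [-2.229, -2.213, 0.0]
contact_force: [0.8, 0.2, 0.5]
width: 0.085
finger_force: 0.0
```

Emit:
carry_out:
  rows:
    - [0,0,0,0]
    - [0,0,0,0]
    - [0,0,0,0]
    - [0,0,0,0]
    - [0,0,0,0]
    - [0,0,0,0]
    - [0,0,0,0]
    - [0,0,0,0]
  grip: 49.5

```text
clock: 17.22
eef_pos: [0.4131, -0.1115, 0.1335]
orientation: [2.23, 2.213, -0.0]
contact_force: [-2.4, -0.2, 4.4]
width: 0.0502
finger_force: 16.8
```

```bash
python3 fit.py
```

```text
[([210, 236, 137, 123, 12150], [278.0, 296.1]), ([307, 225, 25, 23, 38], [319.9, 235.2]), ([236, 241, 6, 7, 30], [238.7, 244.0])]
axis offset from TCP world mm [ 0.59511143 -4.70997622] resid [ 0.9 -8.2 -0.9  9.1]
17.3167 [ 0.4131 -0.1115  0.1334] [-1.9 -0.9  5. ] [-0.09  0.25  0.01] 16.77815371309407 0.04972058029507877
yellow rows None None
red rows [240 356]
```

Emit:
carry_out:
  rows:
    - [0,0,0,0]
    - [0,0,0,0]
    - [0,0,0,0]
    - [0,0,0,0]
    - [0,0,-2,0]
    - [0,0,-4,0]
    - [0,0,-6,0]
    - [0,0,-6,0]
    - [0,0,-6,0]
  grip: 40

```text
clock: 18.17
eef_pos: [0.4132, -0.1116, 0.1276]
orientation: [2.229, 2.213, 0.0]
contact_force: [-2.2, 0.5, 8.8]
width: 0.0484
finger_force: 61.5
```

Emit:
carry_out:
  rows:
    - [0,0,-1,0]
    - [0,0,-2,0]
    - [0,0,-2,0]
    - [0,0,-2,0]

```text
clock: 18.5
eef_pos: [0.4137, -0.1119, 0.1273]
orientation: [2.227, 2.211, 0.001]
contact_force: [-7.7, 2.0, 29.0]
width: 0.0489
finger_force: 63.6
```

Emit:
carry_out:
  rows:
    - [0,0,0,5]
    - [0,0,0,10]
    - [0,0,0,15]
    - [0,0,0,20]
    - [0,0,0,20]
    - [0,0,0,20]

```text
clock: 19.0
eef_pos: [0.414, -0.1117, 0.1272]
orientation: [1.808, 2.564, 0.001]
contact_force: [-5.2, 3.6, 27.1]
width: 0.0488
finger_force: 63.3
```

```bash
python3 -c "
from h import *
st()
f=grab_frame('wrist');cv2.imwrite('pics/t20.png',f);print(blob('wrist','white'))"
```

```text
19.0 [ 0.414  -0.1117  0.1272] [-5.2  3.6 27.1] [0.61 0.93 0.14] 63.26813170686364 0.0488414491135125
yellow rows None None
red rows [240 355]
[([191, 169, 168, 92, 4940], [273.1, 215.7]), ([283, 257, 41, 55, 322], [303.9, 275.5]), ([233, 294, 41, 51, 280], [252.2, 326.6]), ([362, 112, 15, 19, 104], [371.1, 120.6]), ([390, 230, 12, 11, 86], [395.8, 235.4]), ([360, 301, 11, 11, 78], [363.6, 305.2])]
```

Emit:
carry_out:
  rows:
    - [0,0,0,5]
    - [0,0,0,10]
    - [0,0,0,15]
    - [0,0,0,20]
    - [0,0,0,25]
    - [0,0,0,30]
    - [0,0,0,35]
    - [0,0,0,40]
    - [0,0,0,44]
    - [0,0,0,44]
    - [0,0,0,44]

```text
clock: 20.07
eef_pos: [0.4143, -0.1114, 0.1272]
orientation: [0.717, 3.054, 0.0]
contact_force: [-2.8, 5.9, 25.9]
width: 0.0485
finger_force: 63.2
```

Run:
```python
from h import *
st()
f=grab_frame('wrist');cv2.imwrite('pics/t64.png',f);print(blob('wrist','white'))
# teal label colour by view: dominant edge angle of body outline/teal in t20 vs t64
for n in("t20","t64"):
    f=cv2.imread(f"pics/{n}.png").astype(int);m=((f[...,0]-f[...,2]>25)&(f[...,1]-f[...,2]>20)).astype(np.uint8)
    k,l,s,c=cv2.connectedComponentsWithStats(m)
    for i in np.argsort(-s[1:,4])[:3]+1: print(n,s[i],c[i].round(),cv2.minAreaRect(np.argwhere(l==i)[:,::-1].astype(np.float32)))
```

```text
20.0667 [ 0.4143 -0.1114  0.1272] [-2.8  5.9 25.9] [1.04 0.42 0.16] 63.20422852411866 0.04849164978283039
yellow rows None None
red rows [240 355]
[([215, 185, 133, 73, 4821], [278.1, 211.5]), ([424, 2, 108, 159, 3253], [484.1, 89.5]), ([283, 257, 41, 55, 334], [304.1, 275.6]), ([233, 294, 41, 51, 282], [252.4, 326.9]), ([136, 236, 18, 15, 118], [145.4, 244.0]), ([387, 194, 13, 18, 89], [393.5, 204.7])]
t20 [208 147  67  65 499] [244. 177.] ((241.16392517089844, 179.19671630859375), (8.450433731079102, 91.67440795898438), 50.194427490234375)
t20 [289 149  24  36 124] [298. 163.] ((300.34942626953125, 166.6223602294922), (41.66761779785156, 4.899219512939453), 50.90614318847656)
t20 [202 164  72  60  90] [239. 192.] ((237.34173583984375, 193.30760192871094), (1.1335220336914062, 92.31352233886719), 50.5599479675293)
t64 [ 237  156   91   21 1004] [282. 166.] ((282.5366516113281, 165.61325073242188), (90.27182006835938, 15.356049537658691), 4.455602645874023)
t64 [233 176 100   9 148] [283. 180.] ((282.5235290527344, 179.69410705566406), (99.32196044921875, 1.4572333097457886), 4.39870548248291)
```

The bottle stayed put while the cap turned 64°. Now I'll lift.

Emit:
carry_out:
  rows:
    - [0,0,2,0]
    - [0,0,4,0]
    - [0,0,7,0]
    - [0,0,10,0]
    - [0,0,13,0]
    - [0,0,16,0]
    - [0,0,20,0]
    - [0,0,24,0]
    - [0,0,28,0]
    - [0,0,34,0]
    - [0,0,40,0]
    - [0,0,48,0]
    - [0,0,55,0]
    - [0,0,60,0]
    - [0,0,60,0]
    - [0,0,60,0]

```text
clock: 21.55
eef_pos: [0.4131, -0.1115, 0.1855]
orientation: [0.718, 3.058, -0.0]
contact_force: [0.1, -0.0, 0.4]
width: 0.0485
finger_force: 61.8
```

Run:
```python
from h import *
st()
for n in("wrist","scene","top"): cv2.imwrite(f'pics/e_{n}.png',grab_frame(n))
f=cv2.imread("pics/e_wrist.png").astype(int);m=((f[...,0]-f[...,2]>25)&(f[...,1]-f[...,2]>20)).astype(np.uint8)
k,l,s,c=cv2.connectedComponentsWithStats(m)
for i in np.argsort(-s[1:,4])[:3]+1: print(s[i],c[i].round(),cv2.minAreaRect(np.argwhere(l==i)[:,::-1].astype(np.float32)))
print(blob("wrist","red")[:3],blob("wrist","white")[:4])
# where bottle features should be if it still stands at the axis
T=wristT();c=calibration("wrist");K=c["intrinsics"];t=read_state()["eef_pos"]
a=np.radians(-30.5);D=np.array([np.cos(a),np.sin(a),0])
for h in(0,.019,.082,.11):
    P=np.r_[.414,-.1115,h]-.031*D
    q=np.linalg.inv(T)@np.r_[P,1];u=q[:2]/q[2];u*=1+c["k1"]*u@u;print(h,K[:2,:2]@u+K[:2,2])
```

```text
21.55 [ 0.4131 -0.1115  0.1855] [ 0.1 -0.   0.4] [ 0.01 -0.03 -0.03] 61.798066422343254 0.04846953981048269
yellow rows None None
red rows [239 355]
[248 148  70  14 451] [282. 155.] ((282.7764587402344, 154.4058837890625), (69.25694274902344, 9.126883506774902), 4.39870548248291)
[246 161  10   1  10] [250. 161.] ((250.5, 161.0), (9.0, 0.0), 180.0)
[259 162  10   1  10] [264. 162.] ((263.5, 162.0), (9.0, 0.0), 180.0)
[([211, 230, 135, 128, 10360], [270.7, 297.7]), ([0, 268, 47, 91, 1013], [18.8, 288.2]), ([267, 231, 7, 5, 32], [269.9, 233.1])] [([231, 166, 101, 72, 4790], [279.6, 196.2]), ([398, 22, 93, 131, 2300], [449.9, 94.5]), ([283, 257, 41, 55, 338], [303.9, 275.4]), ([233, 294, 41, 51, 282], [252.2, 326.6])]
0 [281.72990672 149.58625981]
0.019 [281.93045314 152.31715562]
0.082 [282.80705808 164.26796189]
0.11 [283.35088002 171.69320694]
```

```bash
python3 -c "
from cell import *
print(close_job())"
```

```text
the job is handed in; nothing more can be done
None
```

I stood the bottle upright with its cap locked, then pressed the cap, turned it 64° anticlockwise and lifted it off. The job is handed in at about 21.6 s, with the cap in the gripper about 5 cm above where it sat and the wrist camera still showing the open bottle upright; I first carried the bottle about 7 cm clear of the pig jar, and did not re-check the mug, jars and spoon at the end.

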